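# Crank the sample slide to the red flag

## Task

Turn the handwheel of the sample slide by its blue crank knob until the carriage's black pointer stands level with the red flag on the scale, then let go. Move the carriage only by the wheel, never by pushing it, and do not knock over the small blue-capped bottle beside the slide.

Things in the scene. Friction and masses are not known exactly. Their poses are not given: they have to be found in the camera images.
- handwheel: Flat black handwheel, 112 mm wide, turning about a vertical axis. Origin: on the axis at its underside, 74 mm above the bench; z up, x points to the crank knob and turns with the wheel. Knob: upright blue cylinder, 22 mm thick, axis 50 mm from the wheel's, 18 to 68 mm above the origin; spins freely on its pin, so hold it at constant yaw. Rim and hub below 17 mm. Needs about 3 to 4 N; stays put.
- carriage: Carriage with a white block of green-capped tubes, 60 mm long, 96 mm wide, top 95 mm above the bench. Origin: tip of its black pointer beside the scale bar, 50 mm above the bench. x along the slide, away from the wheel; z up. One turn of the wheel moves it 80 mm: clockwise from above away from the wheel, anticlockwise towards it. Starts within 20 mm of mid-travel; end stops 85 mm either side.
- red_flag: Red flag clip, 14 mm along the slide, 28 mm across, 44 mm high, fixed on the white scale bar beside the carriage. Origin: centre of its underside on the bar, 40 mm above the bench; axes as the carriage's. It stands 45 to 65 mm from mid-travel, on either side; an alike blue flag, not the target, stands on the other side. 'Level' means no offset along x between pointer tip and this origin.
- bottle: Small loose glass bottle with blue cap and paper label, 58 mm in diameter, 105 mm high, upright on the bench 160 to 200 mm from the handwheel's axis, to one side (a blue pipette-tip rack stands on the other). Origin: centre of its underside, z up. A bystander that must stay upright.

How it is judged:
By the outcome, as a careful person would: the job done as asked, in the order asked, and still so for the second after the job is handed in, with the robot touching nothing.
It also fails if it takes over 38 s, if anything falls off the work surface, if the arm or the gripper's body presses on something with over 40 N, if the wrist force passes 120 N, or if a joint passes its speed limit or range.

## Robot

A 6-joint arm with a two-finger parallel gripper is mounted at the origin on the work surface. World frame = base frame: x ahead of the robot, y to its left, z up, the work surface at z = 0. Lengths are in m, angles in degrees, forces in N, time in s.
With the tool pointing down it reaches from about 0.375 to 0.75 m from the base axis. Payload 9 kg.
Tool frame: the origin (TCP) lies on the centre line of the jaws, within the pads' length; the fingertips stand 17 mm ahead of it and the grasp point (between the pads) lies 2 mm behind it; z points along the fingers, y is the direction in which the jaws open and shut (so a half turn about z gives the same grasp; the last joint's range is limited). The gripper opens to 85 mm and grips with 20 to 120 N. Pads are 22 mm wide; open, the fingers measure 114 mm over their backs; the gripper's body (76 mm by 85 mm) begins 54 mm behind the grasp point. The pads swing forward as they close: fully open they stand 13 mm farther back than shut.
Start: joints at [-81.114, 5.964, 5.575, 89.605, 0, 77.527], TCP at [0.219, -0.559, 0.248] pointing down, gripper open.
Joint ranges: [-171.21, 171.21], [-48.23, 106.86], [-62.78, 66.21], [-105.2, 120.99], [-86.42, 89.51], [-180, 180]. Speed limits (degrees/s): [127.2, 127.2, 147.25, 180, 180, 180].

## Interface

Orientations are given as [roll, pitch, yaw] about the fixed x, y, z axes, in that order (R = Rz(yaw) Ry(pitch) Rx(roll)).
In Python, from station import ctrl gives the robot as it stands.
- The arm moves only by the tool carry_out, never from a script. Its argument "increments" is a list of rows, each a list of 3 entries, a list of its own where there are three numbers: the shift along the tool's x, y, z in cm, then the turn about the tool's z in degrees, then the finger opening in cm, from 0 to 8.54. In form: [[[x, y, z], yaw, fingers], ...]. A call has 1 to 12 rows; each row is the pose to reach, as a shift and turn from the pose measured when the call began, along the tool's axes at that moment; what a row does not reach only later rows make up. A row lasts 1/12 s, in which the tool goes at most 41.7 mm and 7.16 degrees, less where a joint would pass 70% of its speed; a pose out of reach is approached as far as the arm can. A call with a gripper value outside its range is refused whole. The fingers move at their own pace and stop on an object; "squeeze" is the grip in N (left out, the last holds). Time passes only in rows, so rows that repeat a pose let the fingers close. It gives the time, the measured TCP pose, the force and the opening at its end, in the units of the state.
- ctrl.read_state(): the state, without advancing time (a new reading comes with each control period).
- ctrl.grab_frame(name): name is "scene" or "side" or "wrist"; returns the picture (384x512x3 uint8, blue, green, red); there is no depth.
- ctrl.camera_info(name): a dict with "mtx" (3x3 intrinsics, pixels), "R" (3x3) and "t" (3): a world point X has camera coordinates R X + t; the wrist camera has in their place "mount" (4x4, takes a point from camera to tool coordinates, whose origin is the TCP and whose axes are the flange's). Camera axes: x right, y down, z forward; pixel columns grow to the right and rows downward; lengths in m; the calibration is good to about 2 mm. A picture is of the moment at which its call begins: read the wrist's pose just before it. camera_info takes no time and is no camera call.
- ctrl.job_done(): hands the job in, once; it reports no verdict.
Trained networks look in the newest picture that a camera, given by its name, has taken for a name from the list of things; names that differ only in an ending like _2 or _b are one class to them, and where a whole thing is asked for, a point or a joint stands for the part that bears it (a point fixed in the world has none). Each returns a list of dicts, best first, with "score" (0 to 1); they miss things now and then, are a little off and sometimes report something else, mostly with a low value. They report only what shows in the picture. A call takes as long as a camera call.
- ctrl.masks_of(name, camera): "region" (384x512 bool, what is visible of it) and "extent" ([left, top, width, height] in pixels, round what is visible of it).
- ctrl.place_of(name, camera): "pixel" ([column, row] in pixels: a listed point, or the origin of a listed thing).
The state is a dict: "t": time; "joint_positions": joint angles; "joint_vel": joint speeds; "joint_torque": joint torques, N m; "ee_pos": TCP position; "orientation": TCP orientation; "wrist_force": force on the tool from outside, world axes, zero at the start; "moment": the same for the moment, N m; "width": finger opening in m.
Only numpy, scipy, OpenCV 4.12 (cv2) and the standard library are available. Lean on these libraries where they do the work, as an engineer would, in place of code of your own. Each camera call takes 0.05 s, during which the arm holds its last target.

## Working session

There is one attempt and no reset: what is moved stays moved. The work goes in short steps, Python scripts to look and compute and a tool call to move; the robot and the scene stay as the last step left them, time stands still between calls to the robot, and variables do not carry over. Pictures are saved under pics/ and viewed, and the job is handed in when it is done.

Besides the shell and the picture viewer there is one more tool, called after "Call:" by a JSON object that holds its "fn" and its "kwargs", one argument or row to a line. carry_out: Moves the arm, as the interface text tells. Its arguments: {"type":"object","properties":{"increments":{"type":"array"},"squeeze":{"type":"number"}},"required":["increments"]}

```bash
ls; mkdir -p pics
python3 - <<'E'
from station import ctrl
import cv2,numpy as np
s=ctrl.read_state();print(s['t'],s['ee_pos'],s['orientation'],s['width'])
for c in ['scene','side']:
    im=ctrl.grab_frame(c);cv2.imwrite(f'pics/{c}0.png',im)
    for n in ['handwheel','carriage','red_flag','bottle']:
        r=ctrl.place_of(n,c);print(c,n,[(round(x['score'],2),np.round(x['pixel'],1)) for x in r[:2]])
    i=ctrl.camera_info(c);print(i)
E
```

```text
pics
0.0 [ 0.21850149 -0.55846601  0.24749307] [-1.79924209e+02 -1.66993018e-02  2.13611098e+01] 0.0850498828718035
scene handwheel [(0.76, array([265.1, 163.1]))]
scene carriage [(0.67, array([320.9, 218.6]))]
scene red_flag [(0.49, array([317.4, 207.2])), (0.19, array([320.1, 220.3]))]
scene bottle [(0.6, array([330.7, 170.4]))]
{'mtx': array([[366.53979487,   0.        , 255.33116758],
       [  0.        , 366.53979487, 195.25311365],
       [  0.        ,   0.        ,   1.        ]]), 'R': array([[ 0.26430054,  0.96437738, -0.0110221 ],
       [ 0.79598089, -0.22457385, -0.56212188],
       [-0.54457291,  0.13979573, -0.82698096]]), 't': array([-0.17269495, -0.41829989,  1.17221675])}
side handwheel [(0.81, array([282.9, 210.6]))]
side carriage [(0.57, array([172.6, 222.2]))]
side red_flag [(0.64, array([191.3, 240.5])), (0.56, array([235.5, 325.3]))]
side bottle [(0.63, array([236. , 326.9]))]
{'mtx': array([[403.5989314 ,   0.        , 251.46384155],
       [  0.        , 403.5989314 , 188.40681501],
       [  0.        ,   0.        ,   1.        ]]), 'R': array([[-0.92839351, -0.37156595,  0.00492222],
       [-0.28254738,  0.69724472, -0.65879949],
       [ 0.24135547, -0.61301594, -0.75230246]]), 't': array([0.54287099, 0.18682442, 0.63900732])}
```

View pics/scene0.png

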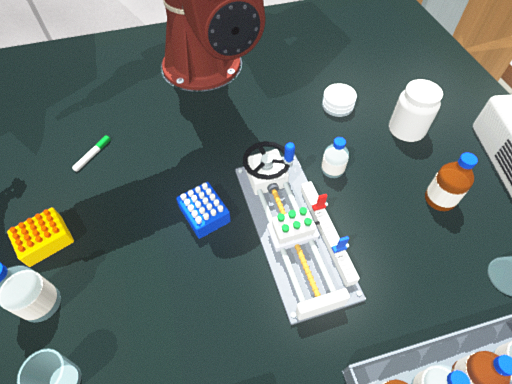

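View pics/side0.png

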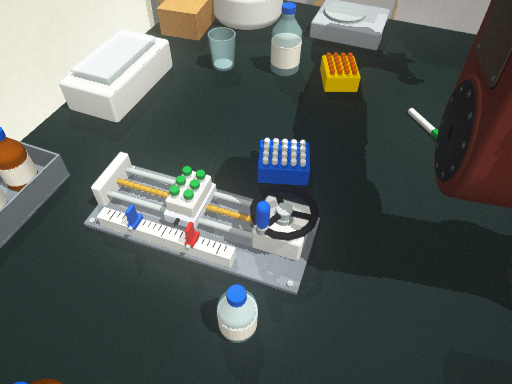

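```bash
cat > h.py <<'E'
import numpy as np
from station import ctrl
def ray(c,p):
    i=ctrl.camera_info(c);R=i['R'];t=i['t'];d=R.T@np.linalg.inv(i['mtx'])@np.array([p[0],p[1],1.]);return -R.T@t,d/np.linalg.norm(d)
def onz(c,p,z):
    o,d=ray(c,p);return o+d*(z-o[2])/d[2]
def tri(ps):
    A=0;b=0
    for c,p in ps:
        o,d=ray(c,p);M=np.eye(3)-np.outer(d,d);A=A+M;b=b+M@o
    return np.linalg.solve(A,b)
def proj(c,X):
    i=ctrl.camera_info(c);q=i['mtx']@(i['R']@np.asarray(X)+i['t']);return q[:2]/q[2]
E
python3 - <<'E'
from h import *
import cv2
for n,a,b,z in [('wheel',(265.1,163.1),(282.9,210.6),.074),('flag',(317.4,207.2),(191.3,240.5),.04),('bottle',(330.7,170.4),(236,326.9),0),('carr',(320.9,218.6),(172.6,222.2),.05)]:
    print(n,onz('scene',a,z).round(4),onz('side',b,z).round(4),tri([('scene',a),('side',b)]).round(4))
a=cv2.imread('pics/scene0.png')[130:270,225:375];b=cv2.imread('pics/side0.png')[150:290,80:330]
cv2.imwrite('pics/c1.png',cv2.resize(a,None,fx=4,fy=4,interpolation=2));cv2.imwrite('pics/c2.png',cv2.resize(b,None,fx=3.2,fy=3.2,interpolation=2))
E
```

```text
wheel [0.503  0.0655 0.074 ] [0.5052 0.0595 0.074 ] [0.5051 0.0638 0.0782]
flag [0.6297 0.1505 0.04  ] [0.6324 0.1501 0.04  ] [0.6312 0.1504 0.0417]
bottle [ 0.5132  0.2358 -0.    ] [0.5131 0.2423 0.    ] [ 0.5123  0.2391 -0.0039]
carr [0.6646 0.1439 0.05  ] [0.6746 0.1346 0.05  ] [0.6697 0.1405 0.06  ]
```

View pics/c1.png

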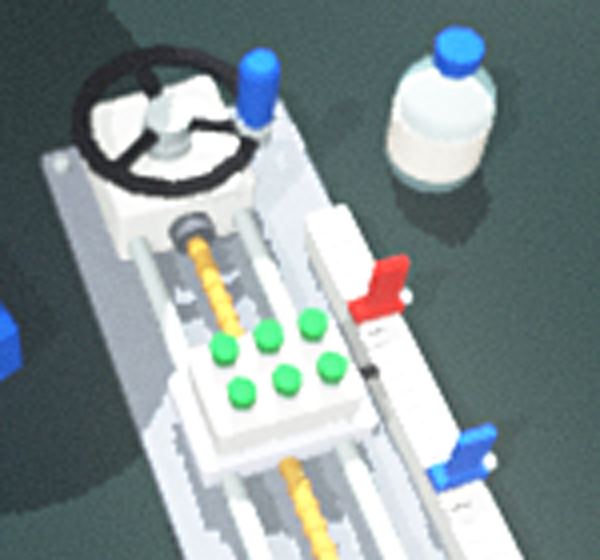

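View pics/c2.png

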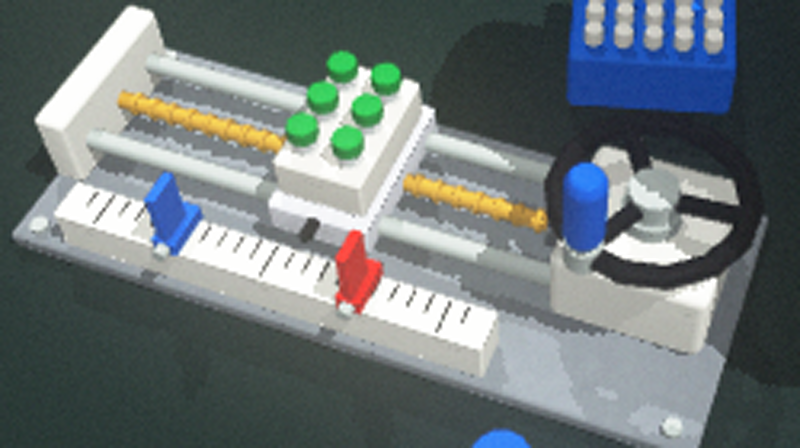

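Run:
```python
from h import *
for n,a,b in [('ptr',(319.2,223),(175.8,223.4)),('ktop',(290.5,144),(262.8,202)),('kbot',(289.3,159.5),(262.8,225)),('kmid',(289.8,152),(262.8,213.5))]:
    print(n,tri([('scene',a),('side',b)]).round(4))
for n,a,b,z in [('ptr',(319.2,223),(175.8,223.4),.05),('blue',(340,249.5),(134.7,225),.04),('kmid',(289.8,152),(262.8,213.5),.117)]:
    print(n,onz('scene',a,z).round(4),onz('side',b,z).round(4))
# bar edge directions (side, top front edge)
f=lambda x,y:(80+x/3.2,150+y/3.2)
e=[onz('side',f(*p),.04) for p in [(55,222),(487,350)]];d=e[1]-e[0];print(e,np.degrees(np.arctan2(-d[1],-d[0])))
g=lambda x,y:(225+x/4,130+y/4)
e=[onz('scene',g(*p),z) for p,z in [((345,207),.04),((527,558),.04)]];d=e[1]-e[0];print(e,np.degrees(np.arctan2(d[1],d[0])))
e=[onz('scene',g(*p),z) for p,z in [((308,218),.04),((480,558),.04)]];d=e[1]-e[0];print(e,np.degrees(np.arctan2(d[1],d[0])))
```

```text
ptr [0.671  0.1354 0.048 ]
ktop [0.5239 0.1135 0.148 ]
kbot [0.522  0.1149 0.0942]
kmid [0.5232 0.1139 0.1214]
ptr [0.6738 0.1365 0.05  ] [0.6684 0.1347 0.05  ]
blue [0.7395 0.1585 0.04  ] [0.7367 0.1581 0.04  ]
kmid [0.5212 0.1163 0.117 ] [0.5232 0.1091 0.117 ]
[array([0.80318976, 0.17206299, 0.04      ]), array([0.55506553, 0.15774103, 0.04      ])] 3.3035008847340825
[array([0.55972198, 0.1616934 , 0.04      ]), array([0.78941727, 0.17363617, 0.04      ])] 2.9763552041602757
[array([0.56134524, 0.13827523, 0.04      ]), array([0.78311497, 0.15105052, 0.04      ])] 3.2969418080617627
```

Call:
{"fn": "carry_out", "kwargs": {
  "increments": [
    [[2, -2, 0], -4, 5],
    [[4.5, -4.4, 0], -10, 5],
    [[7.3, -7.1, 0], -16, 5],
    [[10, -9.8, 0], -23, 5],
    [[12.8, -12.5, 0], -30, 5],
    [[15.6, -15.2, 0], -37, 5],
    [[18.4, -17.9, 0], -44, 5],
    [[21.2, -20.7, 0], -51, 5],
    [[24, -23.4, 0], -58, 5],
    [[26.8, -26.1, 0], -65, 5],
    [[29.6, -28.9, 0], -68.6, 5],
    [[32.4, -31.6, 0], -68.6, 5]
  ]
}}

```text
t: 1.5
ee_pos: [0.4056, -0.1446, 0.2486]
orientation: [180.0, 0.0, 90.2]
wrist_force: [0.8, -0.2, 0.6]
width: 0.0499
```

Call:
{"fn": "carry_out", "kwargs": {
  "increments": [
    [[3.3, 1.5, 0], 0, 5],
    [[6.6, 3, 0], 0, 5],
    [[9.9, 4.5, 0], 0, 5],
    [[13.2, 6, 0], 0, 5],
    [[16.5, 7.5, 0], 0, 5],
    [[19.8, 9, 0.5], 0, 5],
    [[22.8, 10.3, 1.5], 0, 5],
    [[25, 11.3, 2.5], 0, 5],
    [[25.7, 11.7, 3], 0, 5],
    [[25.7, 11.7, 3], 0, 5]
  ]
}}

```text
t: 2.33
ee_pos: [0.5214, 0.1141, 0.217]
orientation: [-179.9, 0.0, 90.3]
wrist_force: [0.5, 0.8, -0.9]
width: 0.0503
```

Run:
```python
from h import *
import cv2
s=ctrl.read_state();print(s['t'],s['ee_pos'],s['orientation'],s['width'])
im=ctrl.grab_frame('wrist');cv2.imwrite('pics/w1.png',im)
i=ctrl.camera_info('wrist');print(i)
from scipy.spatial.transform import Rotation as Ro
T=np.eye(4);T[:3,:3]=Ro.from_euler('xyz',s['orientation'],degrees=True).as_matrix();T[:3,3]=s['ee_pos'];C=np.linalg.inv(T@i['mount'])
for X in [(.5228,.1137,.142),(.5228,.1137,.1),(.5045,.0635,.091)]:
    q=i['mtx']@(C[:3,:3]@X+C[:3,3]);print(q[:2]/q[2])
```

```text
2.3333 [0.52138533 0.11409143 0.21703693] [-1.79919043e+02  2.53602738e-02  9.03337831e+01] 0.05032353103768911
{'mtx': array([[280.68375098,   0.        , 256.88768884],
       [  0.        , 280.68375098, 195.04386807],
       [  0.        ,   0.        ,   1.        ]]), 'mount': array([[-5.51280005e-04, -9.58659106e-01, -2.84556522e-01,
         7.25567791e-02],
       [ 9.99999818e-01, -4.59041967e-04, -3.90836740e-04,
         1.39156959e-03],
       [ 2.44055814e-04, -2.84556686e-01,  9.58659185e-01,
        -1.26215125e-01],
       [ 0.00000000e+00,  0.00000000e+00,  0.00000000e+00,
         1.00000000e+00]])}
[257.17160284 211.64913951]
[257.20350527 195.78682906]
[238.37256379 241.80227519]
```

View pics/w1.png

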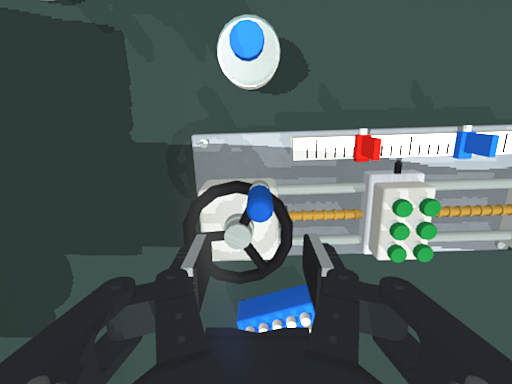

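```bash
cat >> h.py <<'E'
from scipy.spatial.transform import Rotation as Ro
def wonz(s,p,z):
    i=ctrl.camera_info('wrist');T=np.eye(4);T[:3,:3]=Ro.from_euler('xyz',s['orientation'],degrees=True).as_matrix();T[:3,3]=s['ee_pos'];C=T@i['mount']
    d=C[:3,:3]@np.linalg.inv(i['mtx'])@np.array([p[0],p[1],1.]);return C[:3,3]+d*(z-C[2,3])/d[2]
E
python3 - <<'E'
from h import *
s=ctrl.read_state()
for n,p,z in [('ktop',(260,207),.142),('kbase',(259,191),.1),('rim',(238,231.5),.086),('flag',(364,160),.04),('flagfront',(364,147),.04),('ptr',(398,162),.05)]: print(n,wonz(s,p,z).round(4))
E
python3 -c "
import cv2
b=cv2.imread('pics/w1.png')[120:300,180:440]
cv2.imwrite('pics/c3.png',cv2.resize(b,None,fx=3,fy=3,interpolation=2))"
```

```text
ktop [0.5249 0.1159 0.142 ]
kbase [0.5244 0.1167 0.1   ]
rim [0.5038 0.0707 0.086 ]
flag [0.6391 0.1354 0.04  ]
flagfront [0.6375 0.1495 0.04  ]
ptr [0.6714 0.1351 0.05  ]
```

View pics/c3.png

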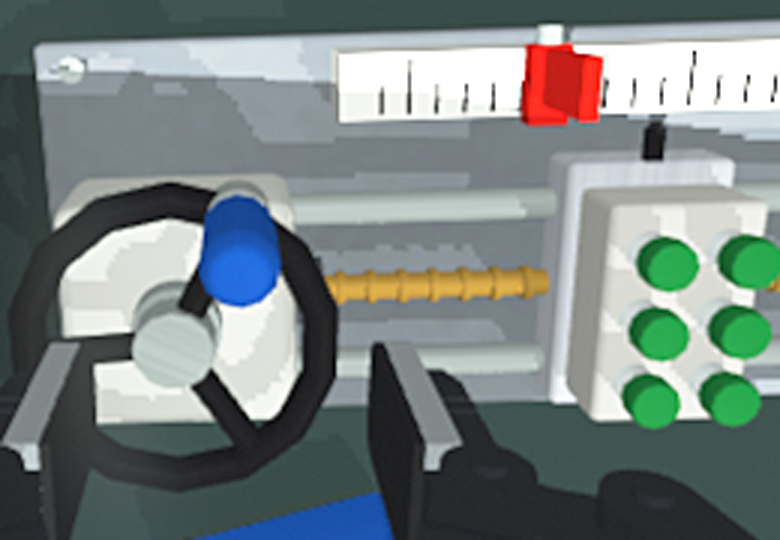

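Call:
{"fn": "carry_out", "kwargs": {
  "increments": [
    [[0.2, 0.3, 2], 0, 5],
    [[0.2, 0.3, 5], 0, 5],
    [[0.2, 0.3, 7.5], 0, 5],
    [[0.2, 0.3, 9.3], 0, 5],
    [[0.2, 0.3, 9.8], 0, 5],
    [[0.2, 0.3, 9.8], 0, 3.5],
    [[0.2, 0.3, 9.8], 0, 2],
    [[0.2, 0.3, 9.8], 0, 1.5],
    [[0.2, 0.3, 9.8], 0, 1.5],
    [[0.2, 0.3, 9.8], 0, 1.5]
  ],
  "squeeze": 40
}}

```text
t: 3.22
ee_pos: [0.525, 0.1141, 0.1218]
orientation: [179.9, 0.1, 90.2]
wrist_force: [-3.8, -4.3, 6.5]
width: 0.0205
```

Run:
```python
from h import *
import cv2
s=ctrl.read_state();print(s['t'],s['ee_pos'],s['wrist_force'],s['width'])
im=ctrl.grab_frame('wrist');cv2.imwrite('pics/w2.png',im)
```

```text
3.2167 [0.52496081 0.11414501 0.12180781] [-3.79475188 -4.25218578  6.47518826] 0.020457269873848504
```

View pics/w2.png

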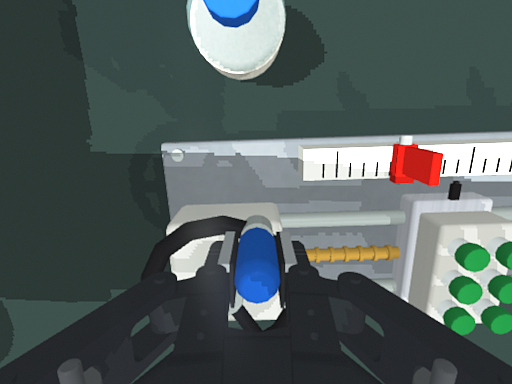

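Call:
{"fn": "carry_out", "kwargs": {
  "increments": [
    [[0.2, -0.49, 0], 0, 1.5],
    [[0.34, -0.99, 0], 0, 1.5],
    [[0.44, -1.59, 0], 0, 1.5],
    [[0.47, -2.2, 0], 0, 1.5],
    [[0.42, -2.81, 0], 0, 1.5],
    [[0.3, -3.41, 0], 0, 1.5],
    [[0.1, -3.99, 0], 0, 1.5],
    [[-0.16, -4.54, 0], 0, 1.5],
    [[-0.49, -5.05, 0], 0, 1.5],
    [[-0.87, -5.52, 0], 0, 1.5],
    [[-1.32, -5.94, 0], 0, 1.5],
    [[-1.32, -5.94, 0], 0, 1.5]
  ]
}}

```text
t: 4.27
ee_pos: [0.4637, 0.1011, 0.1219]
orientation: [-180.0, 0.1, 90.3]
wrist_force: [-7.4, 3.4, 2.3]
width: 0.0206
```

Run:
```python
from h import *
import cv2
s=ctrl.read_state();print(s['t'],s['ee_pos'],s['wrist_force'],s['width'])
im=ctrl.grab_frame('wrist');cv2.imwrite('pics/w3.png',im)
im=ctrl.grab_frame('side');cv2.imwrite('pics/s3.png',cv2.resize(im[150:290,80:330],None,fx=3.2,fy=3.2,interpolation=2))
```

```text
4.2667 [0.4636973  0.1010908  0.12189775] [-7.40887665  3.39665049  2.32928788] 0.020605248423499443
```

View pics/w3.png

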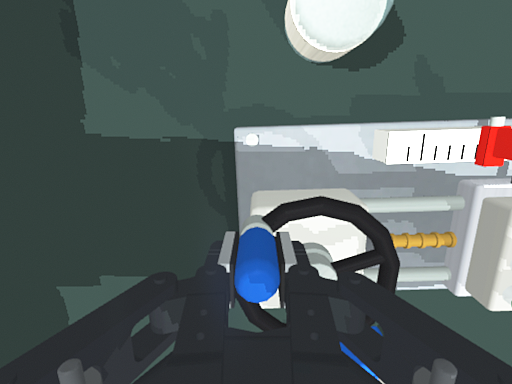

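View pics/s3.png

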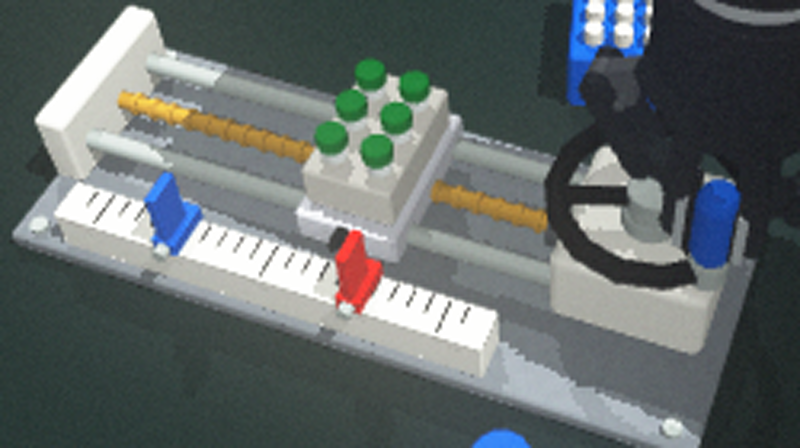

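Call:
{"fn": "carry_out", "kwargs": {
  "increments": [
    [[-0.5, -0.35, 0], 0, 1.5],
    [[-1.03, -0.65, 0], 0, 1.5],
    [[-1.6, -0.87, 0], 0, 1.5],
    [[-2.19, -1.02, 0], 0, 1.5],
    [[-2.8, -1.1, 0], 0, 1.5],
    [[-3.41, -1.11, 0], 0, 1.5],
    [[-4.01, -1.04, 0], 0, 1.5],
    [[-4.61, -0.9, 0], 0, 1.5],
    [[-5.18, -0.68, 0], 0, 1.5],
    [[-5.72, -0.4, 0], 0, 1.5],
    [[-6.22, -0.05, 0], 0, 1.5],
    [[-6.22, -0.05, 0], 0, 1.5]
  ]
}}

```text
t: 5.37
ee_pos: [0.4641, 0.0373, 0.1219]
orientation: [-179.9, 0.2, 90.2]
wrist_force: [-1.4, -4.9, -1.2]
width: 0.0208
```

Run:
```python
from h import *
import cv2
s=ctrl.read_state();print(s['t'],s['ee_pos'],s['wrist_force'],s['width'])
for c in ['scene','side','wrist']:
    im=ctrl.grab_frame(c);cv2.imwrite(f'pics/{c}4.png',im)
    for n in ['carriage','red_flag']:
        print(c,n,[(round(x['score'],2),np.round(x['pixel'],1)) for x in ctrl.place_of(n,c)[:2]])
a=cv2.imread('pics/scene4.png')[180:260,285:365];b=cv2.imread('pics/side4.png')[195:270,120:240]
cv2.imwrite('pics/c5.png',cv2.resize(a,None,fx=7,fy=7,interpolation=2));cv2.imwrite('pics/c6.png',cv2.resize(b,None,fx=6,fy=6,interpolation=2))
```

```text
5.3667 [0.46407171 0.03732022 0.12194695] [-1.44697942 -4.89446611 -1.23847399] 0.020751735757601617
scene carriage [(0.69, array([312.4, 206.8]))]
scene red_flag [(0.56, array([319.4, 202.8]))]
side carriage [(0.88, array([190.4, 228.5]))]
side red_flag [(0.72, array([188.6, 238.2]))]
wrist carriage []
wrist red_flag [(0.56, array([510.6,  47.5]))]
```

View pics/c5.png

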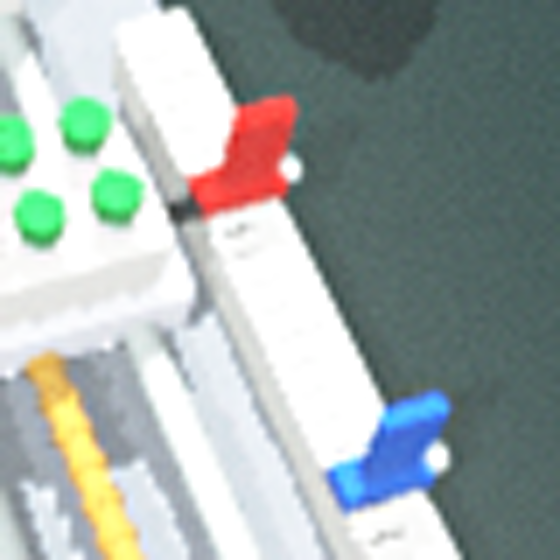

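View pics/c6.png

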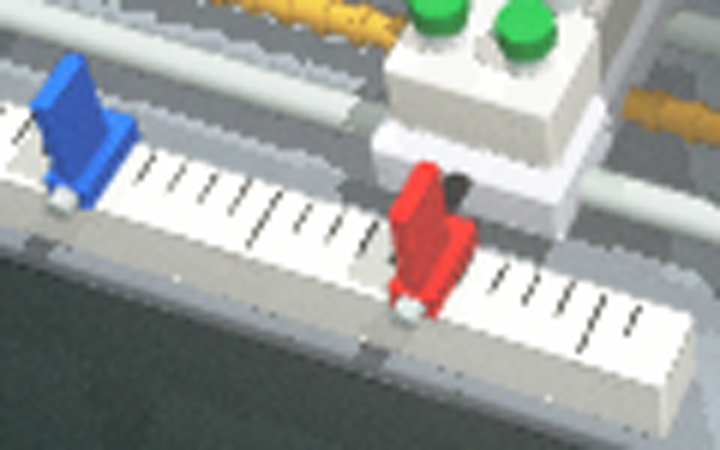

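View pics/wrist4.png

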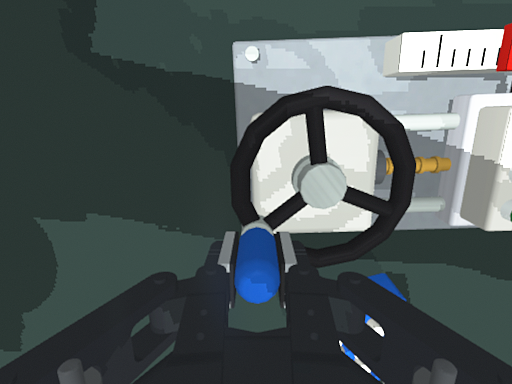

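Call:
{"fn": "carry_out", "kwargs": {
  "increments": [
    [[-0.23, 0.2, 0], 0, 1.5],
    [[-0.45, 0.43, 0], 0, 1.5],
    [[-0.67, 0.68, 0], 0, 1.5],
    [[-0.67, 0.68, 0], 0, 1.5],
    [[-0.67, 0.68, 0], 0, 1.5]
  ]
}}

```text
t: 6.23
ee_pos: [0.4709, 0.0307, 0.122]
orientation: [-179.9, 0.3, 90.2]
wrist_force: [-1.0, -3.4, -1.8]
width: 0.0205
```

Call:
{"fn": "carry_out", "kwargs": {
  "increments": [
    [[0, 0, 0], 0, 3],
    [[0, 0, 0], 0, 4.5],
    [[0, 0, 0], 0, 4.5],
    [[0, 0, 0], 0, 4.5],
    [[0, 0, -2], 0, 4.5],
    [[0, 0, -5], 0, 4.5],
    [[0, 0, -7], 0, 4.5],
    [[0, 0, -7], 0, 4.5]
  ]
}}

```text
t: 6.9
ee_pos: [0.473, 0.0308, 0.1966]
orientation: [179.7, 0.4, 90.2]
wrist_force: [0.8, -0.6, 0.7]
width: 0.0451
```

Call:
{"fn": "carry_out", "kwargs": {
  "increments": [
    [[1, 2.5, 0], 0, 4.5],
    [[2.5, 6, 0], 0, 4.5],
    [[4, 9.5, 0], 0, 4.5],
    [[5.5, 13, 0], 0, 4.5],
    [[6.5, 15, 0], 0, 4.5],
    [[7, 15.9, 0], 0, 4.5],
    [[7, 15.9, 0], 0, 4.5],
    [[7, 15.9, 0], 0, 4.5]
  ]
}}

```text
t: 7.57
ee_pos: [0.6315, 0.1017, 0.1962]
orientation: [179.8, 0.4, 90.3]
wrist_force: [-0.7, -0.4, 0.3]
width: 0.0453
```

Run:
```python
from h import *
import cv2
s=ctrl.read_state();print(s['t'],s['ee_pos'],s['orientation'])
im=ctrl.grab_frame('wrist');cv2.imwrite('pics/w7.png',im)
for n in ['carriage','red_flag']:
    print(n,[(round(x['score'],2),np.round(x['pixel'],1)) for x in ctrl.place_of(n,'wrist')[:2]])
cv2.imwrite('pics/w7c.png',cv2.resize(im[100:220,190:330],None,fx=5,fy=5,interpolation=2))
```

```text
7.5667 [0.63149735 0.10165157 0.19618366] [179.76315313   0.3754049   90.25355707]
carriage [(0.95, array([261.1, 148.4]))]
red_flag [(0.69, array([257.6, 136.3]))]
```

View pics/w7.png

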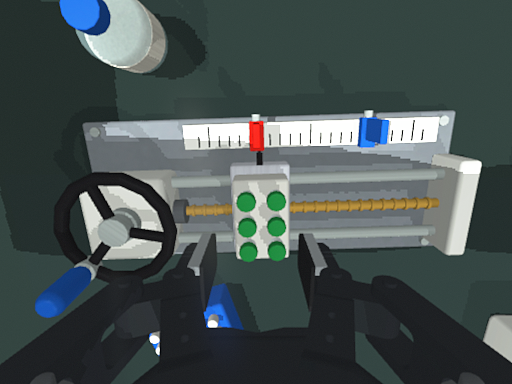

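View pics/w7c.png

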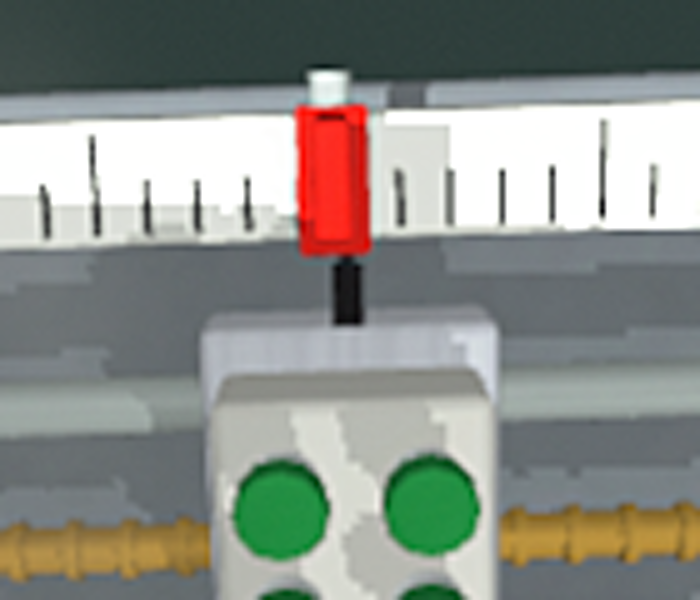

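```bash
cat > meas.py <<'E'
from h import *
import cv2
def meas(im,s,th=3.2):
    b,g,r=[im[...,k].astype(float) for k in range(3)]
    red=np.clip((r-np.maximum(b,g))/150,0,1); red[:100]=0;red[:,:200]=0;red[:,320:]=0
    rows=np.where(red.sum(1)>8)[0];u=np.array([1,0,0])
    u=np.array([np.cos(np.radians(th)),np.sin(np.radians(th)),0])
    vals=[]
    for y in rows[-5:]:
        xs=np.where(red[y]>.4)[0];vals.append((y,xs.min(),xs.max(),(xs.min()+xs.max())/2))
    print(vals)
    yb=rows[-1]
    fc=np.mean([v[3] for v in vals]);fy=np.mean([v[0] for v in vals])
    F=wonz(s,(fc,fy),.046)   # base slab
    pv=[]
    for y in range(yb+2,yb+12):
        d=np.clip((110-im[y].mean(1))/80,0,1);x0=int(fc);w=np.zeros(512);w[x0-22:x0+23]=1
        d=d*w
        # keep only dark
        if d.sum()>1: pv.append((y,(d*np.arange(512)).sum()/d.sum(),d.sum()))
    for p in pv: print(np.round(p,2))
    pc=np.median([p[1] for p in pv[:7]]);py=pv[1][0]
    for z in (.045,.05):
      P=wonz(s,(pc,py),z);print('offset mm',((P-F)@u)*1000,P.round(4),F.round(4))
E
python3 - <<'E'
from meas import *
s=ctrl.read_state();meas(cv2.imread('pics/w7.png'),s)
im=cv2.imread('pics/w7.png');print(im[150:166,250:270].mean(2).astype(int))
for y in range(150,162):
    print(y,im[y,248:268,2]-0)
E
```

```text
Traceback (most recent call last):
  File "meas.py", line 10, in meas
    xs=np.where(red[y]>.4)[0];vals.append((y,xs.min(),xs.max(),(xs.min()+xs.max())/2))
                                             ~~~~~~^^
ValueError: zero-size array to reduction operation minimum which has no identity
```

```bash
sed -i 's/red\[:100\]=0;/red[:100]=0;red[180:]=0;red[red<.3]=0;/' meas.py
python3 - <<'E'
from meas import *
s=ctrl.read_state();meas(cv2.imread('pics/w7.png'),s)
a=wonz(s,(184,149.5),.04);b=wonz(s,(438,141),.04);print(np.degrees(np.arctan2(*(b-a)[1::-1])))
E
```

```text
[(np.int64(146), np.int64(250), np.int64(263), np.float64(256.5)), (np.int64(147), np.int64(250), np.int64(263), np.float64(256.5)), (np.int64(148), np.int64(250), np.int64(263), np.float64(256.5)), (np.int64(149), np.int64(250), np.int64(263), np.float64(256.5)), (np.int64(150), np.int64(250), np.int64(263), np.float64(256.5))]
[152.   257.29   6.63]
[153.   257.67   8.77]
[154.   257.54   8.45]
[155.   257.6    8.22]
[156.   257.43   8.14]
[157.   257.52   8.21]
[158.   257.39   8.17]
[159.   257.53   8.37]
[160.   257.56   8.85]
[161.   254.99   7.77]
offset mm 0.741020186234958 [0.6337 0.1334 0.045 ] [0.6327 0.1385 0.046 ]
offset mm 0.7439348660831733 [0.6337 0.1342 0.05  ] [0.6327 0.1385 0.046 ]
2.033224564268913
```

```bash
sed -i 's/(110-im\[y\].mean(1))\/80/(75-im[y].mean(1))\/45/' meas.py
python3 - <<'E'
from meas import *
s=ctrl.read_state();im=cv2.imread('pics/w7.png');meas(im,s)
print(im[150:164:2,246:272].mean(2).astype(int)); print(im[146,246:270,2])
E
```

```text
[(np.int64(146), np.int64(250), np.int64(263), np.float64(256.5)), (np.int64(147), np.int64(250), np.int64(263), np.float64(256.5)), (np.int64(148), np.int64(250), np.int64(263), np.float64(256.5)), (np.int64(149), np.int64(250), np.int64(263), np.float64(256.5)), (np.int64(150), np.int64(250), np.int64(263), np.float64(256.5))]
[152.   258.78   2.8 ]
[153.   258.99   5.39]
[154.   258.96   5.12]
[155.   258.97   5.1 ]
[156.   258.98   5.14]
[157.   258.98   5.13]
[158.   259.03   5.07]
[159.   259.04   5.06]
[160.   259.04   5.07]
[161.   259.14   5.24]
offset mm 2.1835282418914836 [0.6351 0.1334 0.045 ] [0.6327 0.1385 0.046 ]
offset mm 2.160486015032502 [0.6351 0.1342 0.05  ] [0.6327 0.1385 0.046 ]
[[102 103 105  99  95  84  81  79  82  89  95  88  79  74  80  88  89 101
  107 106 103 104 104 105 104 104]
 [102 102 102 104 105 106 105 106 106 108  96  65  34  23  44  75  95 104
  106 104 104 104 104 105 105 105]
 [103 104 103 104 103 104 103 104 105 112  70  16  23  26  26  21  74 103
  107 104 104 104 104 105 104 105]
 [104 104 103 104 103 103 104 103 106 111  71  16  23  26  25  19  72 103
  107 107 106 108 107 107 106 105]
 [103 105 104 103 104 104 104 105 106 112  74  23  24  24  27  18  72 105
  109 107 107 106 106 105 105 105]
 [103 103 104 102 104 104 102 103 104 110  78  27  22  25  24  18  72 102
  106 104 103 102 102 102 101 102]
 [123 123 123 123 124 123 127 127 129 136  93  28  19  26  22  17  58 122
  138 134 132 136 137 137 137 137]]
[197 199 201 160 186 209 198 251 255 255 255 255 255 254 223 201 208 198
 204 213 201 206 214 217]
```

Call:
{"fn": "carry_out", "kwargs": {
  "increments": [
    [[-1, -2.5, 0], 0, 4.5],
    [[-2.5, -6, 0], 0, 4.5],
    [[-4, -9.5, 0], 0, 4.5],
    [[-5.5, -13, 0], 0, 4.5],
    [[-6.6, -15, 0], 0, 4.5],
    [[-7.1, -16, 0], 0, 4.5],
    [[-7.1, -16, 0], 0, 4.5],
    [[-7.1, -16, 2.5], 0, 4.5],
    [[-7.1, -16, 5], 0, 4.5],
    [[-7.1, -16, 7], 0, 4.5],
    [[-7.1, -16, 7.5], 0, 4.5],
    [[-7.1, -16, 7.5], 0, 4.5]
  ]
}}

```text
t: 8.72
ee_pos: [0.4709, 0.0293, 0.1205]
orientation: [179.8, 0.3, 90.2]
wrist_force: [-0.4, 0.3, 0.1]
width: 0.0449
```

Call:
{"fn": "carry_out", "kwargs": {
  "increments": [
    [[0, 0, 0], 0, 3],
    [[0, 0, 0], 0, 1.5],
    [[0, 0, 0], 0, 1.5],
    [[0, 0, 0], 0, 1.5],
    [[0, 0, 0], 0, 1.5]
  ]
}}

```text
t: 9.13
ee_pos: [0.4715, 0.029, 0.1219]
orientation: [179.7, 0.4, 90.2]
wrist_force: [-2.9, -1.2, 6.7]
width: 0.0206
```

Call:
{"fn": "carry_out", "kwargs": {
  "increments": [
    [[-0.13, 0.17, 0], 0, 1.5],
    [[-0.25, 0.34, 0], 0, 1.5],
    [[-0.36, 0.52, 0], 0, 1.5],
    [[-0.48, 0.7, 0], 0, 1.5],
    [[-0.48, 0.7, 0], 0, 1.5],
    [[-0.48, 0.7, 0], 0, 1.5]
  ]
}}

```text
t: 9.63
ee_pos: [0.479, 0.0241, 0.1221]
orientation: [179.7, 0.4, 90.2]
wrist_force: [0.1, 1.0, -2.0]
width: 0.0206
```

Call:
{"fn": "carry_out", "kwargs": {
  "increments": [
    [[0, 0, 0], 0, 3],
    [[0, 0, 0], 0, 4.5],
    [[0, 0, 0], 0, 4.5],
    [[0, 0, 0], 0, 4.5],
    [[0, 0, -2], 0, 4.5],
    [[0, 0, -5], 0, 4.5],
    [[0, 0, -7.4], 0, 4.5],
    [[0, 0, -7.4], 0, 4.5]
  ]
}}

```text
t: 10.3
ee_pos: [0.4807, 0.0242, 0.2013]
orientation: [179.3, 0.5, 90.2]
wrist_force: [0.9, 0.5, 0.1]
width: 0.045
```

Now back to the overhead view.

Call:
{"fn": "carry_out", "kwargs": {
  "increments": [
    [[1, 2.5, 0], 0, 4.5],
    [[2.5, 6, 0], 0, 4.5],
    [[4.2, 9.5, 0], 0, 4.5],
    [[5.9, 12.5, 0], 0, 4.5],
    [[7.2, 14.4, 0.2], 0, 4.5],
    [[7.7, 15, 0.5], 0, 4.5],
    [[7.7, 15, 0.5], 0, 4.5],
    [[7.7, 15, 0.5], 0, 4.5]
  ]
}}

```text
t: 10.97
ee_pos: [0.6299, 0.1015, 0.1968]
orientation: [179.4, 0.5, 90.2]
wrist_force: [-0.0, -0.8, -0.2]
width: 0.045
```

Run:
```python
from meas import *
s=ctrl.read_state();print(s['t'],s['ee_pos'],s['orientation'])
im=ctrl.grab_frame('wrist');cv2.imwrite('pics/w8.png',im)
cv2.imwrite('pics/w8c.png',cv2.resize(im[100:220,190:330],None,fx=5,fy=5,interpolation=2))
meas(im,s)
```

```text
10.9667 [0.62987646 0.1015113  0.1967565 ] [179.38048283   0.50152252  90.20351767]
[(np.int64(146), np.int64(250), np.int64(264), np.float64(257.0)), (np.int64(147), np.int64(250), np.int64(264), np.float64(257.0)), (np.int64(148), np.int64(250), np.int64(264), np.float64(257.0)), (np.int64(149), np.int64(250), np.int64(264), np.float64(257.0)), (np.int64(150), np.int64(251), np.int64(263), np.float64(257.0))]
[152.   256.96   4.65]
[153.   256.98   5.24]
[154.   256.94   5.16]
[155.   256.97   5.13]
[156.  257.    5.1]
[157.   257.03   5.04]
[158.   257.04   5.06]
[159.   257.14   5.24]
[160.   257.31   5.58]
[161.   257.24   5.44]
offset mm -0.27131605954236243 [0.6328 0.1337 0.045 ] [0.6328 0.1387 0.046 ]
offset mm -0.2863135545457336 [0.6327 0.1344 0.05  ] [0.6328 0.1387 0.046 ]
```

View pics/w8c.png

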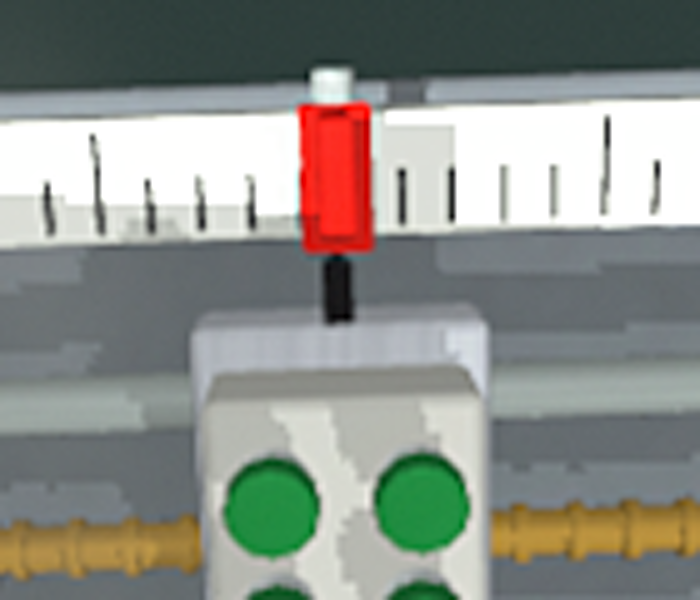

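View pics/w8.png

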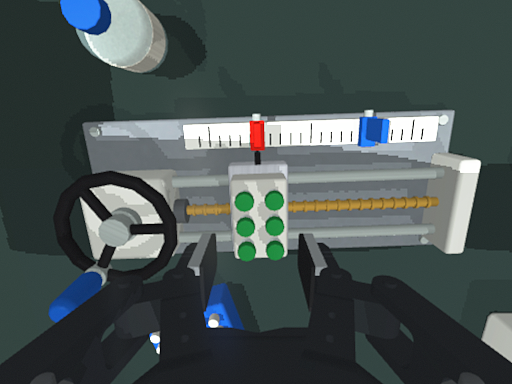

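The pointer (pixel 257, 153) is level with the red flag's base (columns 250–264, centre 257). The bottle stands upright and the gripper is clear of everything.

```bash
python3 -c "
from station import ctrl
print(ctrl.job_done())"
```

```text
the job is handed in; nothing more can be done
None
```

The pointer now stands level with the red flag, to within about 0.3 mm along the slide, and the job is handed in at about 11 s of the 38 s allowed.

I gripped the blue knob at constant yaw and turned the wheel anticlockwise about 168°. I then let go and looked from above with the wrist camera. The pointer was still about 2.2 mm short, so I took hold again, turned roughly 10° more and released.

- **Last overhead picture:** the pointer was about −0.3 mm from the flag's centre, which is within the measuring error. The bottle was upright, and the open gripper was hovering clear at 0.2 m.
- **Forces:** the wrist force was about 8 N or less whenever I read it.
- **Where checks disagreed:** my first estimates of the travel needed ranged from 36 to 44 mm. I used the overhead view, because its parallax is very small.

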